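Open the microscope's roughing valve to its back stop, then ease it off a quarter turn

TASK

Open the vacuum valve beside the microscope: turn its red handwheel counter-clockwise (seen from above), letting your hand rise with the stem without pushing or pulling the wheel along it, until you feel it come up firm against its back stop; do not force it there. Then turn it back (clockwise) a quarter turn, so that it cannot jam, and let go; leave the vial, the stub box and the flange where they are.

Things in the scene. Friction and masses are not known exactly. Their poses are not given: they have to be found in the camera images.
- valve: Steel valve on a white manifold block, screwed to the bench. Origin: centre of the block's underside, on the stem's axis; z up, y along the pipes. Block 100 (x) by 150 (y) by 30 mm high; pipe flanges 40 mm in diameter end at y = +-90 mm, 52 mm up; body 68 mm in diameter up to 80 mm height, 38 mm up to 97 mm, 24 mm up to 110 mm; above that only the bare brass stem.
- wheel (a point): Centre of the red handwheel, at mid-height of its rim, on the stem's axis, 150 to 170 mm above the bench; z up, turns with the wheel (white dot on +x). 60 mm outside diameter, rim bar 12 mm thick, three spokes; can be gripped from above across its diameter in any direction. From the start it has 0.35 to 0.67 turn to go to the back stop: just where must be felt.
- stem_end (a point): Top end of the 12 mm brass stem, 22 mm above the wheel's centre; z up, turns with the stem. Turned counter-clockwise, stem and wheel rise 24 mm per turn (3.82 mm per rad); turned back they sink as much. Running friction about 0.1 N m; it stays where it is left.
- hub_twist (a joint): Elastic twist of the wheel on the stem (rubber hub), rad, positive when the wheel is ahead counter-clockwise. 4 N m per rad: shows the torque on the wheel. 0 when left alone, about 0.025 running freely; at the back stop the stem stands still and only this grows. Firm is from 0.08 (0.3 N m) on; over 0.3 (1.2 N m), either way, is forcing it.
- hub_lift (a joint): Elastic shift of the wheel along the stem in its rubber bush, m, positive up; 10 N per mm: it shows the push or pull along the stem. About 0 when left alone; more than 2 mm (20 N) either way is too much.
- vial: Amber glass jar with white cap, 40 mm in diameter, 75 mm high, standing near the valve; origin at the centre of its underside. Not to be disturbed.
- stub_box: Grey specimen stub box 60 by 45 by 26 mm high, lying near the valve; origin at the centre of its underside. Not to be disturbed.
- flange: Aluminium blank flange, 55 mm in diameter, 24 mm high, lying near the valve; origin at the centre of its underside. Not to be disturbed.
Mind the look-alikes: they are no part of the job. Of the things like the valve, leave any that is blue, green or orange; of the rest the smaller one is meant.

How it is judged:
By the outcome, as a careful person would: the job done as asked, in the order asked, and still so for the second after the job is handed in, with the robot touching nothing.
It also fails if it takes over 72 s, if anything falls off the work surface, if the arm or the gripper's body presses on something with over 40 N, if the wrist force passes 120 N, or if a joint passes its speed limit or range.

ROBOT

A 6-joint arm with a two-finger parallel gripper is mounted at the origin on the work surface. World frame = base frame: x ahead of the robot, y to its left, z up, the work surface at z = 0. Lengths are in m, angles in rad, forces in N, time in s.
With the tool pointing down it reaches from about 0.35 to 0.85 m from the base axis. Payload 8.1 kg.
Tool frame: the origin (TCP) lies at the very end of the fingers, on their centre line; the grasp point (between the pads) lies 19 mm behind it; z points along the fingers, y is the direction in which the jaws open and shut (so a half turn about z gives the same grasp; the last joint's range is limited). The gripper opens to 85 mm and grips with 20 to 120 N. Pads are 22 mm wide; open, the fingers measure 114 mm over their backs; the gripper's body (76 mm by 85 mm) begins 54 mm behind the grasp point. The pads swing forward as they close: fully open they stand 13 mm farther back than shut.
Start: joints at [-1.307, 0.13, 1.488, -0, 1.523, -0.085], TCP at [0.205, -0.564, 0.231] pointing down, gripper open.
Joint ranges: [-2.96, 2.96], [-0.89, 2.26], [0.02, 2.5], [-1.34, 4.48], [0, 2.73], [-2.66, 2.66]. Speed limits (rad/s): [2.39, 2.39, 2.79, 3.14, 3.14, 3.14].

INTERFACE

Orientations are given as a unit quaternion [w, x, y, z].
In Python, from bench import r gives the robot as it stands. Calls block until the motion is done:
- r.goto(position, orientation): joint-space move of the TCP to a pose.
- r.movel(position, attitude=None, feed=0.15, guard=None): straight line of the TCP; attitude=None keeps the orientation; feed is the mean speed in m/s. With guard (N) it stops when the force on the tool has changed by that much, and returns True; else False.
- r.set_joints(angles): joint-space move.
- r.gripper_to(opening, squeeze=None): opening from 0.0 (shut) to 1.0 (fully open); squeeze is the grip in N (None keeps the last); returns when the fingers have stopped.
- r.dwell(seconds).
- r.ik(position, orientation): joint angles nearest the present ones, or None.
- r.state(): the state.
- r.read_camera(name): name is "scene" or "top" or "wrist"; returns a dict with "frame" (400x640x3 uint8, red, green, blue), "fovy" (degrees; the focal length in pixels is half the picture's height over the tangent of half this angle, whatever the lens; pixels are square), "cx", "cy" (the principal point, pixels), "world_from_camera" (4x4, takes a point from camera to world coordinates). Camera axes: x right, y down, z forward; pixel columns grow to the right and rows downward; lengths in m; the calibration is good to about 2 mm. A picture is of the moment at which its call begins. There is no depth.
A pose or a line that the arm cannot do raises r.PlanningError and nothing moves.
- r.job_done(): hands the job in, once; it reports no verdict.
The state is a dict: "clock": time; "joints": joint angles; "qd": joint speeds; "effort": joint torques, N m; "tool_pos": TCP position; "eef_rot": TCP orientation; "contact_force": force on the tool from outside, world axes, zero at the start; "moment": the same for the moment, N m; "gripper_width": opening from 0.0 (shut) to 1.0 (fully open).
Only numpy, scipy, OpenCV 4.12 (cv2) and the standard library are available. Lean on these libraries where they do the work, as an engineer would, in place of code of your own. Each camera call takes 0.05 s, during which the arm holds its last target.

## Working session

There is one attempt and no reset: what is moved stays moved. The work goes in short steps, each a Python script; the robot and the scene stay as the last script left them, time stands still between calls to the robot, and variables do not carry over. Pictures are saved under pics/ and viewed, and the job is handed in when it is done.

```bash
mkdir -p pics; ls
python3 - <<'E'
from bench import r
import cv2
s=r.state(); print(s)
for n in ["scene","top","wrist"]:
    c=r.read_camera(n); print(n,c["fovy"],c["cx"],c["cy"],c["world_from_camera"].tolist() if hasattr(c["world_from_camera"],'tolist') else c["world_from_camera"])
    cv2.imwrite(f"pics/{n}0.png",c["frame"][:,:,::-1])
E
```

```text
pics
{'clock': 0.0, 'joints': array([-1.30741398e+00,  1.31207180e-01,  1.48927755e+00,  1.47366026e-05,
        1.52297520e+00, -8.54101366e-02]), 'qd': array([-0.00078779,  0.00103946, -0.00224845, -0.0010908 ,  0.00064662,
       -0.00079485]), 'effort': array([ 7.62177533e-04, -5.69394064e+01, -5.00559926e+01, -2.25147169e-04,
        1.45479647e-02, -2.40830281e-05]), 'tool_pos': array([ 0.2049364 , -0.56333802,  0.23021788]), 'eef_rot': array([-9.30600128e-04,  9.84831112e-01,  1.73513140e-01, -7.56409741e-05]), 'contact_force': array([-0.31409575,  0.1796044 ,  0.87686128]), 'moment': array([ 0.01013149, -0.01404354,  0.01077146]), 'gripper_width': 1.000736711271209}
scene 48.29197953614114 317.0188699748612 199.0561794617175 [[-0.763279651601259, 0.455691057794075, -0.4579845339069625, 0.9943566772674403], [0.6458746532212771, 0.5555546724322137, -0.523645813756809, 0.46914709184759873], [0.015814732933423184, -0.6954887963046226, -0.7183628807482968, 0.895983671452634], [0.0, 0.0, 0.0, 1.0]]
top 51.329510543791514 321.1788476088851 200.16144420742225 [[0.024230476282222906, -0.9990713576288099, 0.03562732637826268, 0.46558605125871344], [-0.9996980927768009, -0.024360157264198243, -0.003210301619820768, -0.09059137023449816], [0.004075207671189689, -0.03553878309382796, -0.9993599889822719, 1.2562625130786533], [0.0, 0.0, 0.0, 1.0]]
wrist 64.00715481208175 324.5256830839524 196.43883797897925 [[0.3421700797454876, -0.8887395088011439, -0.3050601940976004, 0.2835282898706611], [-0.9396369573307224, -0.3241266291279461, -0.10965544541159236, -0.5354813093019886], [-0.0014230057015029156, 0.3241666450856007, -0.945998922445854, 0.3729092650240921], [0.0, 0.0, 0.0, 1.0]]
```

View pics/scene0.png

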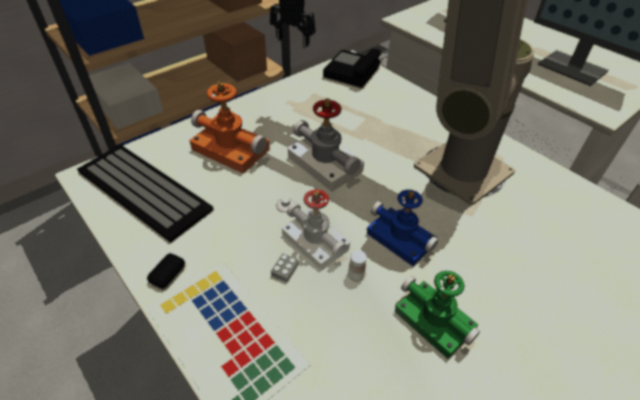

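View pics/top0.png

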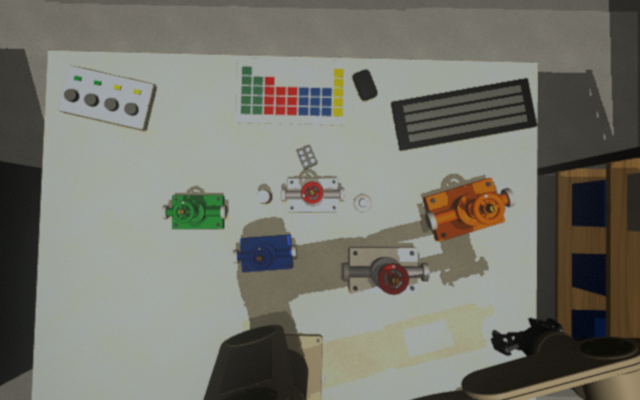

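Candidates with a red wheel are the white-based valve (top 312,192; scene 316,198) and the grey-based one (top 393,278; scene 326,110). The orange, green and blue valves are excluded by colour. The white-based one looks smaller and has the vial, box and flange around it. I'll confirm that with a crop and triangulate.

```bash
cat > h.py <<'E'
import numpy as np, cv2
def ray(c,u,v):
    T=np.array(c["world_from_camera"]);f=200/np.tan(np.radians(c["fovy"])/2)
    d=T[:3,:3]@np.array([(u-c["cx"])/f,(v-c["cy"])/f,1]);return T[:3,3],d/np.linalg.norm(d)
def onplane(c,u,v,z):
    o,d=ray(c,u,v);return o+d*(z-o[2])/d[2]
def tri(rs):
    A=sum(np.eye(3)-np.outer(d,d) for o,d in rs);b=sum((np.eye(3)-np.outer(d,d))@o for o,d in rs)
    p=np.linalg.solve(A,b);return p,[np.linalg.norm(np.cross(p-o,d)) for o,d in rs]
def redblobs(im,amin=40):
    h=cv2.cvtColor(im,cv2.COLOR_RGB2HSV);m=(((h[...,0]<6)|(h[...,0]>172))&(h[...,1]>130)&(h[...,2]>50)).astype(np.uint8)
    n,l,st,ce=cv2.connectedComponentsWithStats(m);out=[]
    for i in range(1,n):
        if st[i,4]>amin:
            cs,_=cv2.findContours((l==i).astype(np.uint8),cv2.RETR_EXTERNAL,cv2.CHAIN_APPROX_NONE)
            c=max(cs,key=len)
            if len(c)>=5:
                e=cv2.fitEllipse(c);out.append((e,st[i,4]))
    return out
E
python3 - <<'E'
from bench import r
from h import *
C={n:r.read_camera(n) for n in("scene","top")}
for n,c in C.items():
    for e,a in redblobs(c["frame"]): print(n,np.round(e[0],1),np.round(e[1],1),a)
E
python3 - <<'E'
import cv2
a=cv2.imread('pics/top0.png')[130:310,230:450];b=cv2.imread('pics/scene0.png')[80:290,250:430]
a=cv2.resize(a,None,fx=1.8,fy=1.8,interpolation=2);b=cv2.resize(b,(int(180*1.54),324))
import numpy as np
cv2.imwrite('pics/crop1.png',np.hstack([a,b]))
E
```

```text
scene [326.4 108.9] [15.8 25.3] 256
scene [314.9 198.9] [14.9 19.6] 121
scene [321.4 195.4] [ 9.2 13.5] 66
scene [247.1 318.2] [10.9 11.9] 111
scene [235.6 326. ] [11.2 12. ] 116
scene [256.2 329.4] [11.3 12.5] 119
scene [224.  334.3] [11.9 12.6] 125
scene [244.7 337.6] [11.8 12.6] 126
scene [265.7 341.1] [11.7 13. ] 127
scene [232.9 346.1] [12.5 13.1] 135
scene [254.1 349.4] [12.1 12.9] 133
scene [242.1 358.4] [12.8 13.2] 141
scene [229.7 367.5] [13.4 13.4] 148
top [269.2  80.5] [8.1 9.4] 70
top [269.   90.4] [8.1 9.4] 70
top [280.3  90.5] [8.  9.8] 72
top [291.9  90.9] [7.5 9.6] 65
top [268.8  99.9] [7.6 9.1] 62
top [280.1 100.4] [8.2 9.5] 71
top [291.8 100.5] [8.1 9.4] 70
top [268.  109.7] [8.  9.4] 69
top [280.1 110.1] [7.3 9.7] 64
top [291.2 110.5] [8.1 9.4] 70
top [311.8 192.3] [18.8 19.9] 242
top [392.9 278.6] [25.8 26.5] 405
```

View pics/crop1.png

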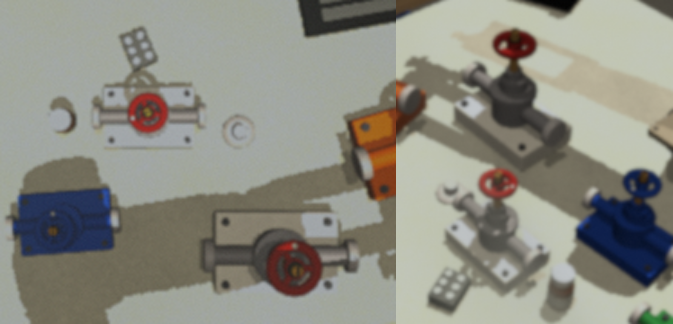

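The crop confirms it: the white-based valve's wheel is 19 px across against 26 px for the grey-based one, so the white-based one is the target. Next I'll triangulate and move above it for a wrist view.

Run:
```python
from bench import r
from h import *
C={n:r.read_camera(n) for n in("scene","top")}
c=C["scene"]; im=c["frame"].astype(int)
m=((im[...,0]>1.4*im[...,1])&(im[...,0]>70)).astype(np.uint8); m[:,:295]=0;m[:,340:]=0;m[:180]=0;m[225:]=0
m=cv2.morphologyEx(m,cv2.MORPH_CLOSE,np.ones((3,3)))
cs,_=cv2.findContours(m,0,1);e=cv2.fitEllipse(cv2.convexHull(max(cs,key=len)));print(e)
p,res=tri([ray(c,*e[0]),ray(C["top"],311.8,192.3)]);print(p,res)
t=C["top"]
for z in(.15,.16,.17): print(z,onplane(t,311.8,192.3,z),onplane(c,*e[0],z))
for n,u,v,z in(("vial",264,194,.07),("flange",362,203,.024),("box",306,156,.026)): print(n,onplane(t,u,v,z))
pw=p.copy()
down=lambda th: np.array([0,np.cos(th/2),np.sin(th/2),0])
for th in np.radians(np.arange(-180,181,30)):
    q=r.ik(np.array([p[0],p[1],.28]),down(th)); print(round(float(np.degrees(th))),None if q is None else np.round(q,2))
```

```text
((316.1069030761719, 198.3279571533203), (19.12603759765625, 24.45743751525879), 87.0117416381836)
[ 0.52527279 -0.06937164  0.16081489] [np.float64(0.000696369045029674), np.float64(0.0006963690450296188)]
0.15 [ 0.52534324 -0.06868704  0.15      ] [ 0.51888063 -0.07778508  0.15      ]
0.16 [ 0.52480307 -0.06888504  0.16      ] [ 0.52525444 -0.07045339  0.16      ]
0.17 [ 0.52426289 -0.06908305  0.17      ] [ 0.53162825 -0.0631217   0.17      ]
vial [0.52147878 0.06903862 0.07      ]
flange [ 0.50405134 -0.21566926  0.024     ]
box [ 0.63948082 -0.04632084  0.026     ]
-180 [-0.23 -0.08  1.61 -0.    1.61 -1.8 ]
-150 [-0.23 -0.08  1.61 -0.    1.61 -2.32]
-120 None
-90 None
-60 [-0.23 -0.08  1.61 -0.    1.61  2.39]
-30 [-0.23 -0.08  1.61 -0.    1.61  1.87]
0 [-0.23 -0.08  1.61 -0.    1.61  1.34]
30 [-0.23 -0.08  1.61 -0.    1.61  0.82]
60 [-0.23 -0.08  1.61 -0.    1.61  0.3 ]
90 [-0.23 -0.08  1.61 -0.    1.61 -0.23]
120 [-0.23 -0.08  1.61 -0.    1.61 -0.75]
150 [-0.23 -0.08  1.61 -0.    1.61 -1.28]
180 [-0.23 -0.08  1.61 -0.    1.61 -1.8 ]
```

```bash
cat >> h.py <<'E'
down=lambda th: np.array([0,np.cos(th/2),np.sin(th/2),0])
E
python3 - <<'E'
from bench import r
from h import *
c=r.read_camera("top");print([onplane(c,392.9,278.6,z) for z in(.2,.24)])
def look(tag):
    w=r.read_camera("wrist");cv2.imwrite(f"pics/w_{tag}.png",w["frame"][:,:,::-1]);np.save(f"w_{tag}.npy",w,allow_pickle=True)
    for e,a in redblobs(w["frame"],200): print(tag,np.round(e[0],1),np.round(e[1],1),a)
    return w
r.goto([.525,-.07,.30],down(np.radians(30)));look("a")
r.goto([.525,-.07,.30],down(np.radians(-60)));look("b")
s=r.state();print(s["clock"],s["tool_pos"],s["contact_force"],s["moment"],s["joints"])
E
```

```text
[array([ 0.30959282, -0.27977177,  0.2       ]), array([ 0.31550019, -0.27260763,  0.24      ])]
a [324.4 181.2] [61.  62.9] 2291
b [85.9 75.5] [23.4 28.2] 510
b [108.5  87.8] [23.  27.3] 491
b [ 78.3 100. ] [22.6 27.1] 475
b [130.7  99.9] [22.9 26.7] 474
b [ 48.6 112. ] [21.7 26.5] 457
b [100.5 111.9] [22.5 26. ] 455
b [122.3 123.3] [22.3 25.4] 440
b [ 70.9 123.5] [21.9 25.8] 446
b [ 92.7 134.8] [21.9 25. ] 428
b [114.  145.5] [21.6 24.5] 411
b [325.1 180.2] [60.1 63.3] 2304
4.025 [ 0.52498953 -0.07014353  0.29997751] [-0.79765086 -0.62746754 -0.17191346] [-0.03552891  0.06289182 -0.0122772 ] [-2.29628428e-01 -7.92671597e-02  1.57740479e+00 -1.77726089e-05
  1.64348230e+00  2.38755309e+00]
```

```bash
python3 - <<'E'
from h import *
W=[np.load(f"w_{t}.npy",allow_pickle=True).item() for t in "ab"]
R=[ray(W[0],324.4,181.2),ray(W[1],325.1,180.2)]
print(tri(R)); print([onplane(w,*p,z)[:2] for z in(.155,.16,.165) for w,p in zip(W,((324.4,181.2),(325.1,180.2)))])
f=200/np.tan(np.radians(W[0]["fovy"])/2); print("range by size",f*.06/62.9,[np.linalg.norm(tri(R)[0]-o) for o,d in R])
E
python3 -c "
import cv2,numpy as np
a=cv2.imread('pics/w_a.png')[100:280,230:420];b=cv2.imread('pics/w_b.png')[100:280,230:420]
cv2.imwrite('pics/w1.png',cv2.resize(np.hstack([a,b]),None,fx=2,fy=2,interpolation=2))"
```

```text
(array([ 0.52461573, -0.07150247,  0.15343797]), [np.float64(0.00013117550094519684), np.float64(0.00013117550094528664)])
[array([ 0.52487896, -0.07124583]), array([ 0.52497071, -0.07192911]), array([ 0.52613971, -0.07052001]), array([ 0.52569779, -0.07316594]), array([ 0.52740046, -0.06979419]), array([ 0.52642487, -0.07440277])]
range by size 0.3052678296075008 [np.float64(0.3008360043399585), np.float64(0.30077336248060366)]
```

View pics/w1.png

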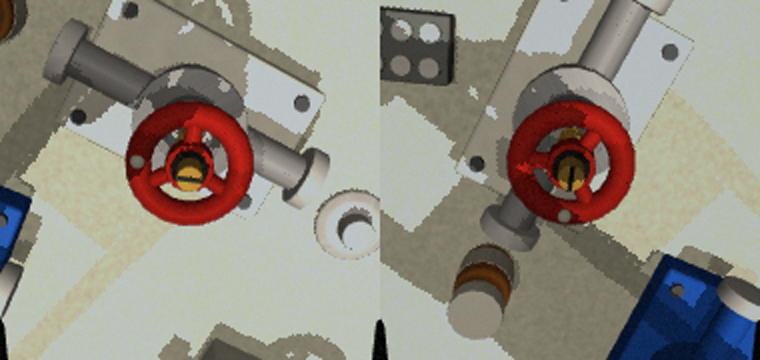

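The crops show the red wheel centred at about (324,181) in view a and (325,180) in view b. The white dot is at (298,181) in a and (322,208) in b. One opposite view (th=120°) should cancel the camera offset.

Run:
```python
from bench import r
from h import *
r.goto([.525,-.07,.30],down(np.radians(120)))
w=r.read_camera("wrist");np.save("w_c.npy",w,allow_pickle=True)
e=max(redblobs(w["frame"],200),key=lambda t:t[1]);print(e)
W=[np.load(f"w_{t}.npy",allow_pickle=True).item() for t in "ab"]+[w]
P=[(324.4,181.2),(325.1,180.2),e[0][0]]
P[2]=e[0][0] if False else e[0][0:1] and e[0]
R=[ray(a,*p) for a,p in zip(W,P)]
print(tri(R),tri([R[1],R[2]]))
r.gripper_to(.92)
r.goto([.525,-.07,.30],down(np.radians(-60)))
print(r.state()["clock"],r.state()["gripper_width"])
```

```text
(((323.81317138671875, 181.56024169921875), (61.03313064575195, 62.605613708496094), 86.67079162597656), np.int32(2255))Traceback (most recent call last):
  File "<stdin>", line 9, in <module>
TypeError: ray() takes 3 positional arguments but 4 were given
```

Run:
```python
from bench import r
from h import *
W=[np.load(f"w_{t}.npy",allow_pickle=True).item() for t in "abc"]
P=[(324.4,181.2),(325.1,180.2),(323.8,181.6)]
R=[ray(a,*p) for a,p in zip(W,P)]
print(tri(R),tri([R[1],R[2]]))
r.gripper_to(.92)
r.goto([.525,-.0705,.30],down(np.radians(-60)))
s=r.state();print(s["clock"],s["gripper_width"],s["tool_pos"],s["contact_force"],s["moment"])
```

```text
(array([ 0.52468658, -0.07149208,  0.15360915]), [np.float64(0.00016125019239032968), np.float64(0.00011925377996479402), np.float64(8.180315005156653e-05)]) (array([ 0.52476418, -0.07152136,  0.15340938]), [np.float64(2.8589429982681913e-05), np.float64(2.85894299824827e-05)])
9.6167 0.9250594452714045 [ 0.52501411 -0.07049585  0.30002337] [0.90846141 0.38109365 0.02491924] [-0.04912065 -0.01401794 -0.04015815]
```

Run:
```python
from bench import r
from h import *
P=[.5247,-.0715]
r.movel(P+[.2],down(np.radians(-60)),feed=.1)
print(r.movel(P+[.128],feed=.06,guard=6))
def st():
    s=r.state();print(round(s["clock"],2),round(s["gripper_width"],3),np.round(s["tool_pos"],4),np.round(s["contact_force"],2),np.round(s["moment"],3))
st()
w=r.read_camera("wrist");cv2.imwrite("pics/w_d.png",w["frame"][:,:,::-1])
```

```text
False
12.12 0.924 [ 0.5251 -0.0716  0.1286] [ 0.45 -0.94 -0.03] [-0.026 -0.011  0.031]
```

View pics/w_d.png

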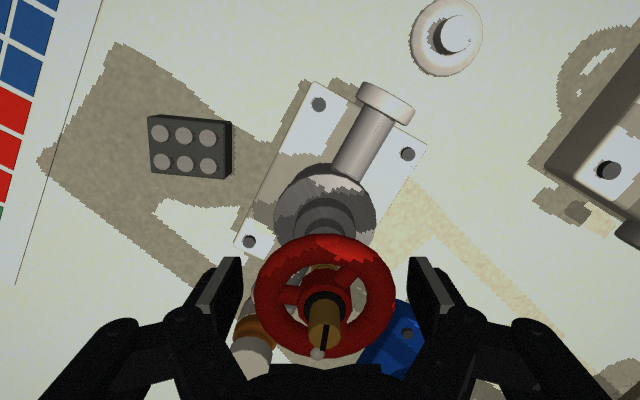

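The pads straddle the rim symmetrically (rim spans 253–397, pads at about 240 and 412). I'll close gently.

```bash
cat >> h.py <<'E'
def st(r):
    s=r.state();print(round(s["clock"],2),round(s["gripper_width"],3),np.round(s["tool_pos"],4),np.round(s["contact_force"],2),np.round(s["moment"],3),round(s["joints"][5],3));return s
E
python3 - <<'E'
from bench import r
from h import *
r.gripper_to(0.6,squeeze=30)
st(r); r.dwell(.2); st(r)
w=r.read_camera("wrist");cv2.imwrite("pics/w_e.png",w["frame"][:,:,::-1])
E
```

```text
12.48 0.686 [ 0.5252 -0.0715  0.1285] [1.12 0.89 2.69] [ 0.158 -0.13   0.008] 2.386
12.68 0.68 [ 0.5251 -0.0715  0.1284] [1.45 1.76 2.59] [ 0.19  -0.219 -0.004] 2.386
```

View pics/w_e.png

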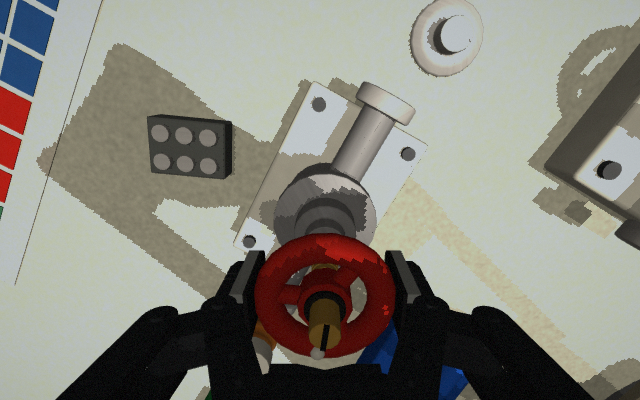

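Run:
```python
from bench import r
from h import *
r.gripper_to(0.4,squeeze=35); st(r)
P=[.5247,-.0715]
def turn(d): r.goto(P+[.128+.00382*d],down(np.radians(-60)+d)); return st(r)
for d in(.1,.2,.4): turn(d)
```

```text
12.95 0.681 [ 0.5251 -0.0715  0.1283] [2.12 1.35 2.99] [ 0.21  -0.445 -0.033] 2.386
13.2 0.678 [ 0.5251 -0.0714  0.1286] [3.58 2.76 3.05] [ 0.27  -0.624 -0.109] 2.288
13.45 0.682 [ 0.5252 -0.0714  0.129 ] [4.93 2.05 3.05] [ 0.373 -0.735 -0.132] 2.19
13.76 0.679 [ 0.5253 -0.0713  0.1298] [5.68 3.61 3.67] [ 0.412 -0.79  -0.064] 1.99
```

Run:
```python
from bench import r
from h import *
P=[.5247,-.0715]
def turn(d): r.goto(P+[.128+.00382*d],down(np.radians(-60)+d)); return st(r)
for d in(.7,1.0,1.3,1.6,1.9,2.05):
    s=turn(d)
    if abs(s["contact_force"][2])>9 or s["moment"][2]<-.3: print("stop");break
w=r.read_camera("wrist");cv2.imwrite("pics/w_f.png",w["frame"][:,:,::-1])
```

```text
14.15 0.677 [ 0.5254 -0.0711  0.131 ] [5.53 3.03 3.86] [ 0.572 -0.795 -0.077] 1.691
14.54 0.678 [ 0.5254 -0.0709  0.1321] [6.57 5.02 2.64] [ 0.713 -0.905 -0.091] 1.391
14.93 0.68 [ 0.5254 -0.0707  0.1333] [5.83 5.73 4.14] [ 0.869 -0.858 -0.04 ] 1.091
15.32 0.683 [ 0.5253 -0.0705  0.1344] [5.46 6.74 3.04] [ 1.043 -0.797 -0.045] 0.791
15.72 0.679 [ 0.5251 -0.0703  0.1355] [6.04 7.84 4.53] [ 1.12  -0.641 -0.059] 0.491
15.98 0.68 [ 0.5251 -0.0702  0.136 ] [5.55 8.25 4.08] [ 1.12  -0.541  0.002] 0.34
```

View pics/w_f.png

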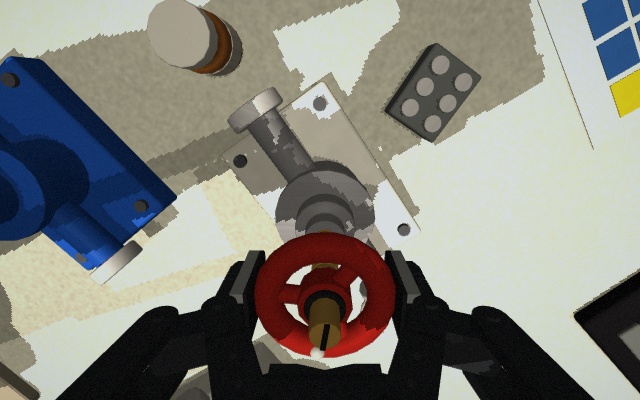

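The dot still sits at (318,351) in the gripper frame, so there is no slip. The lateral force suggests the axis is slightly further +y, so I'll recentre and then turn in small steps, feeling for the stop.

Run:
```python
from bench import r
from h import *
P=[.5252,-.0702]
def turn(d):
    r.goto(P+[.1283+.00382*d],down(np.radians(-60)+d))
    S=[r.state() for _ in range(5)]
    m=np.mean([s["moment"][2] for s in S]);F=np.mean([s["contact_force"] for s in S],0);s=S[-1]
    print(round(d,3),round(s["clock"],2),np.round(s["tool_pos"],4),np.round(F,1),round(m,3),round(np.std([s["moment"][2] for s in S]),3),round(s["joints"][5],3));return m,F
d=2.05
while d<4.5:
    d+=.05
    m,F=turn(d)
    if m<-.28 or abs(F[2])>9: print("stop");break
open("d.txt","w").write(str(d))
```

```text
2.1 16.28 [ 0.525  -0.0701  0.1362] [3.3 2.9 2.9] -0.121 0.0 0.293
2.15 16.53 [ 0.525  -0.0701  0.1364] [1.5 2.  3.3] -0.038 0.0 0.242
2.2 16.78 [ 0.525  -0.0701  0.1366] [1.3 3.2 3.7] -0.117 0.0 0.191
2.25 17.03 [ 0.525  -0.0701  0.1368] [1.2 3.2 4.3] -0.096 0.0 0.141
2.3 17.28 [ 0.525  -0.0701  0.137 ] [0.2 4.7 2.9] -0.143 0.0 0.091
2.35 17.53 [ 0.5249 -0.0701  0.1371] [-1.4  4.3  4.7] -0.095 0.0 0.041
2.4 17.78 [ 0.5249 -0.0701  0.1373] [-2.5  4.8  4.2] -0.095 0.0 -0.009
2.45 18.03 [ 0.5249 -0.0701  0.1375] [-1.3  5.3  5. ] -0.14 0.0 -0.059
2.5 18.28 [ 0.5248 -0.0701  0.1377] [-1.7  5.6  4.2] -0.103 0.0 -0.109
2.55 18.53 [ 0.5248 -0.0701  0.1378] [-2.8  6.   4.3] -0.095 0.0 -0.159
2.6 18.78 [ 0.5248 -0.07    0.138 ] [-2.8  5.   3.7] -0.071 0.0 -0.209
2.65 19.03 [ 0.5247 -0.07    0.1382] [-2.6  4.9  5.1] -0.102 0.0 -0.259
2.7 19.28 [ 0.5247 -0.0701  0.1384] [-3.6  4.7  4.3] -0.114 0.0 -0.309
2.75 19.53 [ 0.5246 -0.07    0.1384] [-2.8  3.9  3.9] -0.308 0.0 -0.359
stop
```

Torque jumped at 2.75 rad, which looks like the stop. I'll confirm with small increments without rising.

Run:
```python
from bench import r
from h import *
P=[.5252,-.0702]
z=.1283+.00382*2.72
for d in(2.78,2.81):
    r.goto(P+[z],down(np.radians(-60)+d)); st(r)
    r.dwell(.1); s=st(r)
    if s["moment"][2]<-.5: break
w=r.read_camera("wrist");cv2.imwrite("pics/w_g.png",w["frame"][:,:,::-1])
```

```text
19.78 0.683 [ 0.5246 -0.0701  0.1384] [-3.13  5.88  4.26] [ 0.696  0.447 -0.431] -0.389
19.88 0.678 [ 0.5246 -0.0701  0.1384] [-3.58  4.25  4.84] [ 0.743  0.516 -0.361] -0.388
20.13 0.682 [ 0.5246 -0.0701  0.1384] [-3.82  4.83  4.2 ] [ 0.672  0.448 -0.458] -0.418
20.23 0.679 [ 0.5246 -0.07    0.1384] [-3.92  6.13  4.66] [ 0.709  0.539 -0.459] -0.418
```

View pics/w_g.png

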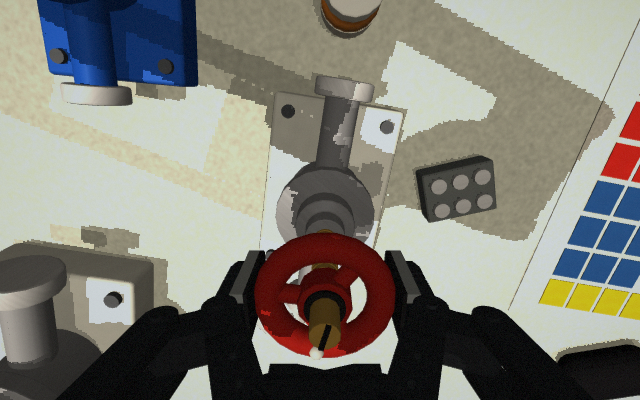

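Firm: the moment is -0.46 N m (twist about 0.115) and still growing, with no slip (dot at (317,352)), and the stem slot is visibly twisted relative to the wheel. I'll add one small increment for margin, then turn back a quarter turn plus the elastic unwinding.

Run:
```python
from bench import r
from h import *
P=[.5252,-.0702]
r.goto(P+[.1283+.00382*2.72],down(np.radians(-60)+2.835)); st(r);r.dwell(.2);st(r)
for d in(2.7,2.5,2.2,1.9,1.6,1.3,1.10):
    r.goto(P+[.1284+.00382*min(d+.02,2.72)],down(np.radians(-60)+d)); s=st(r)
    if abs(s["contact_force"][2])>10 or abs(s["moment"][2])>.6: print("stop");break
r.dwell(.2);st(r)
w=r.read_camera("wrist");cv2.imwrite("pics/w_h.png",w["frame"][:,:,::-1])
```

```text
20.53 0.676 [ 0.5246 -0.0701  0.1384] [-3.26  4.47  4.2 ] [ 0.774  0.531 -0.542] -0.443
20.73 0.679 [ 0.5246 -0.0701  0.1384] [-3.94  5.15  4.56] [ 0.709  0.544 -0.565] -0.443
20.99 0.679 [ 0.5247 -0.0701  0.1385] [-3.07  4.41  3.43] [ 0.669  0.466 -0.113] -0.308
21.3 0.683 [ 0.5248 -0.0701  0.1378] [-2.33  5.5   3.31] [ 0.691  0.344 -0.004] -0.108
21.69 0.678 [ 0.5251 -0.0701  0.1368] [-1.2   4.84  2.96] [ 0.696  0.163 -0.005] 0.186
22.08 0.682 [ 0.5253 -0.0702  0.1357] [-0.36  3.31  3.19] [ 0.629  0.062 -0.014] 0.482
22.48 0.683 [ 0.5254 -0.0704  0.1347] [1.27 1.73 2.95] [ 0.461 -0.204 -0.059] 0.781
22.87 0.681 [ 0.5255 -0.0706  0.1336] [2.54 0.52 2.39] [ 0.179 -0.384  0.015] 1.081
23.18 0.68 [ 0.5255 -0.0707  0.1329] [ 2.51 -2.02  0.8 ] [-0.092 -0.469 -0.032] 1.28
23.38 0.676 [ 0.5255 -0.0706  0.1329] [ 4.17 -2.15  1.2 ] [-0.342 -0.496  0.071] 1.284
```

View pics/w_h.png

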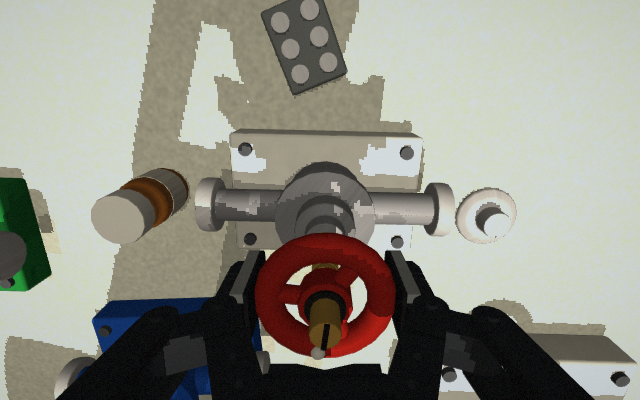

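The dot is still at (318,352) in the gripper frame, so there was no slip on the way back. I'll release and retreat straight up.

```bash
python3 - <<'E'
from bench import r
from h import *
r.gripper_to(.95); s=st(r)
p=s["tool_pos"]
print(r.movel([.5252,-.0702,p[2]+.07],feed=.08,guard=8))
r.movel([.5247,-.0705,.31],feed=.15); st(r)
for n in("wrist","top","scene"):
    w=r.read_camera(n);cv2.imwrite(f"pics/end_{n}.png",w["frame"][:,:,::-1]);np.save(f"e_{n}.npy",w,allow_pickle=True)
    for e,a in redblobs(w["frame"],180): print(n,np.round(e[0],1),np.round(e[1],1),a)
E
python3 -c "
import cv2
a=cv2.imread('pics/end_wrist.png')[90:290,210:430];cv2.imwrite('pics/ew.png',cv2.resize(a,None,fx=3,fy=3,interpolation=2)[:600])"
```

```text
23.78 0.953 [ 0.5247 -0.0699  0.1322] [0.15 0.55 0.74] [-0.006 -0.001 -0.037] 1.288
False
25.67 0.952 [ 0.5242 -0.0704  0.3087] [ 0.54 -0.72 -0.98] [ 0.037 -0.057 -0.023] 1.288
wrist [325.1 178.6] [59.2 62.2] 2227
wrist [488.2 391. ] [14.9 25.2] 294
top [392.5 278.7] [26.8 27.9] 471
```

View pics/ew.png

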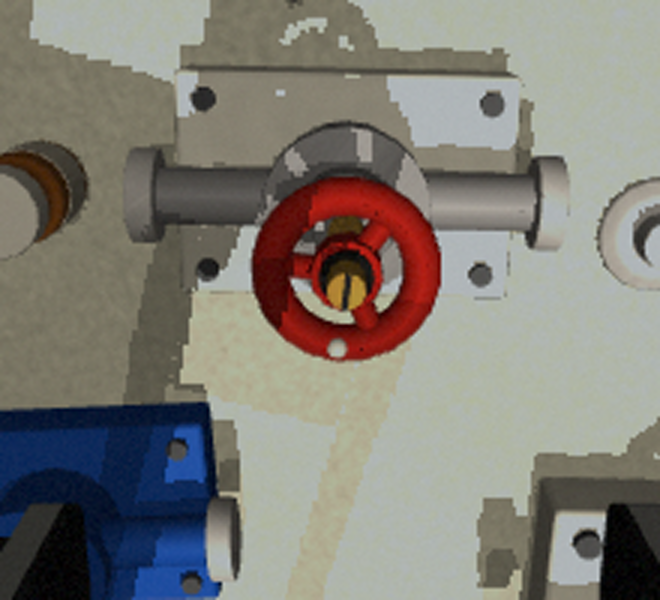

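View pics/end_top.png

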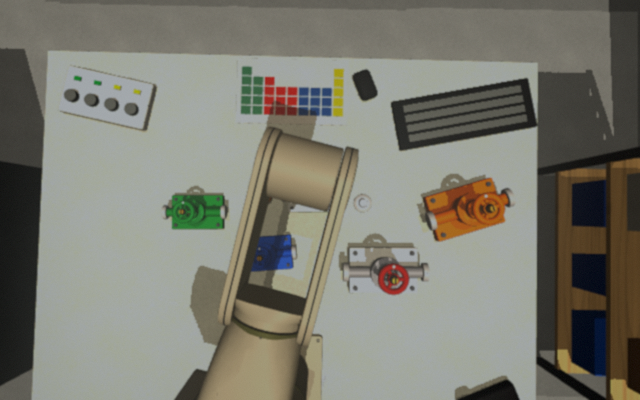

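The dot is at (322.7,206), and the vial and flange stand as before. I'll check the wheel's net angle from the dot.

Run:
```python
from bench import r
from h import *
b=np.load("w_b.npy",allow_pickle=True).item();e=np.load("e_wrist.npy",allow_pickle=True).item()
A=[]
for w,d,c,z in((b,(322,208),(325.1,180.2),.1535),(e,(322.7,206),(325.1,178.6),.158)):
    v=(onplane(w,*d,z+.005)-onplane(w,*c,z));A.append(np.arctan2(v[1],v[0]));print(v,onplane(w,*c,z))
print("net rad",A[1]-A[0], "expected", 2.70-np.pi/2)
t=np.load("e_top.npy",allow_pickle=True).item()["frame"]
st(r); r.job_done(); print(r.state()["clock"])
```

```text
[-0.01048771  0.02397515  0.005     ] [ 0.52475258 -0.07155806  0.1535    ]
[-0.02602739  0.00091758  0.005     ] [ 0.5249873 -0.0713799  0.158    ]
net rad 1.1231958938040016 expected 1.1292036732051036
25.82 0.953 [ 0.5241 -0.0704  0.3084] [-0.26  0.03  0.75] [-0.014 -0.036 -0.015] 1.288
the job is handed in; nothing more can be done
the job is handed in; nothing more can be done
```

The vacuum valve is open and backed off a quarter turn, and the job is handed in at about 26 s of the 72 s allowed. I worked on the smaller, white-based valve with the red wheel.

- **Opening:** I turned the wheel counter-clockwise in one grip, rising with the stem. It met the back stop after about 2.70 rad (0.43 turn). I took it firm to about 0.55 N m (twist about 0.14), well short of forcing it. The vertical force stayed within about 5 N and the lateral force within about 10 N.
- **Backing off:** I turned it clockwise a quarter turn, allowing for the hub's elastic twist, then released it and withdrew straight up.
- **Wheel check:** The white dot shows a net turn of +1.12 rad, against 1.13 expected. The dot did not shift in the grip, so there was no slip.
- **Other objects:** I felt no contact with anything else. In the last wrist image the vial and flange look undisturbed, but I did not re-measure their positions. The stub box was last seen undisturbed just before I let go; the final wrist crop does not show it. The arm hid the vial and box in the final top view.
- **Disagreements:** The camera positions of the wheel differed. The scene and top cameras put it about 2 mm off in y and 7 mm higher than the wrist camera. I gripped at the wrist estimate and shifted about 1.3 mm in y mid-turn to relieve the side force. The moment reading also carried noise and bias of about ±0.05 N m.

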